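# Clear the stuck plug from a pipe coupling

## Task

A black plug is stuck in the slotted steel pipe on the plywood jig. Pick up the long thin wooden stick, push the plug with it out of the far end of the pipe so that it drops into the blue tray there, then draw the stick out and lay it flat on the bench.

Things in the scene. Friction and masses are not known exactly. Their poses are not given: they have to be found in the camera images.
- push_stick: Long thin stick of pale wood, 240 mm long, 18 x 18 mm square section, about 60 g, lying flat on the bench with finger room beside its middle. Origin at its centre (9 mm above the bench), x along its length; both ends alike. Two offcuts of the same wood near it are not for the job: one too short (90 x 18 x 18 mm), one too thick (150 x 40 x 40 mm).
- pipe_mouth (a point): Centre of the entry mouth of the steel pipe, the end away from the tray. x points level along the bore towards the tray, z up. Pipe fixed on a plywood jig, axis 75 mm above the bench, 70 mm long (far mouth at x = 70 mm), 60 mm outside, 50 mm inside, a 13 mm slot along its top with a spring leaf that may dip 4 mm into the bore. Jig base, 15 mm high, reaches 10 mm before the mouth; all there above 45 mm is free.
- plug: Black plastic plug, a cylinder 48 mm in diameter and 30 mm long, 60 g, wedged in the pipe. Origin at its centre, x along its axis (along the pipe). At the start its centre is 23 to 47 mm from the entry mouth. It takes roughly 3 to 6 N to slide it along; once pushed past the far mouth it drops freely.
- tray: Shallow open blue plastic tray fixed to the bench under the far end of the pipe, 150 mm (its x, along the pipe) x 120 mm x 40 mm high, walls and floor 4 mm thick. Origin at the centre of its underside. Its nearer wall stands about 10 mm back under the pipe's far mouth; the pipe's underside is 45 mm above the bench.
Things that resemble listed ones, but are neither listed nor needed, are in the scene too. What is shaped like the push_stick but purple or turquoise is not meant.

How it is judged:
By the outcome, as a careful person would: the job done as asked, in the order asked, and still so for the second after the job is handed in, with the robot touching nothing.
It also fails if it takes over 53 s, if anything falls off the work surface, if the arm or the gripper's body presses on something with over 40 N, if the wrist force passes 120 N, or if a joint passes its speed limit or range.

## Robot

A 6-joint arm with a two-finger parallel gripper is mounted at the origin on the work surface. World frame = base frame: x ahead of the robot, y to its left, z up, the work surface at z = 0. Lengths are in m, angles in rad, forces in N, time in s.
With the tool pointing down it reaches from about 0.3 to 1 m from the base axis. Payload 5.1 kg.
Tool frame: the origin (TCP) lies midway between the tips of the shut fingers; the grasp point (between the pads) lies 19 mm behind it; z points along the fingers, y is the line along which they close (so a half turn about z gives the same grasp; the last joint's range is limited). The gripper opens to 95 mm and grips with 3 to 60 N. Pads are 20 mm wide; open, the fingers measure 119 mm over their backs; the gripper's body (75 mm by 180 mm) begins 59 mm behind the grasp point.
Start: joints at [1.097, 0.124, 1.65, -0, 1.367, -0.083], TCP at [0.248, 0.601, 0.215] pointing down, gripper open.
Joint ranges: [-2.61, 2.61], [-1.02, 2.33], [0.03, 2.71], [-1.35, 4.49], [0.32, 2.68], [-2.91, 2.91]. Speed limits (rad/s): [2.57, 2.57, 3.14, 3.14, 3.14, 3.14].

## Interface

Orientations are given as [roll, pitch, yaw] about the fixed x, y, z axes, in that order (R = Rz(yaw) Ry(pitch) Rx(roll)).
In Python, from workcell import state, vision, manip gives the robot as it stands.
- The arm moves only by the shell command python3 -m pendant 'ROWS' [FORCE]. ROWS is text: rows parted by semicolons, each of 5 numbers parted by spaces: the opening, from 0 (shut) to 1 (fully open), then the shift along the tool's x, y, z as a fraction of full scale, then the turn about the tool's z as a fraction of full scale. In form: grip tx ty tz roll; .... A call has 1 to 20 rows; each row shifts and turns the commanded pose from where the row before left it, along the tool's axes as they then stand; what a row does not reach is not made up. Full scale, the value 1, is 50 mm for a shift and 90 degrees for a turn. A row lasts 1/8 s, in which the tool goes at most 62.5 mm and 10.7 degrees, less where a joint would pass 70% of its speed; a pose out of reach is approached as far as the arm can. A call with a number of a shift or a turn outside -1 to 1 is refused whole. A call with a gripper value outside its range is refused whole. The fingers move at their own pace and stop on an object; FORCE is the grip in N (left out, the last holds). Time passes only in rows, so rows that do not move let the fingers close. It gives the time, the measured TCP pose, the force, the opening and the grip force at its end, in the units of the state.
- state(): the state, without advancing time (a new reading comes with each control period).
- vision.grab_frame(name): name is "scene" or "side" or "wrist"; returns the picture (480x640x3 uint8, blue, green, red); there is no depth.
- vision.calibration(name): a dict with "fov_y" (degrees; the focal length in pixels is half the picture's height over the tangent of half this angle, whatever the lens; pixels are square), "cx", "cy" (the principal point, pixels), "T" (4x4, takes a point from camera to world coordinates); the wrist camera has in their place "T_tool_cam" (4x4, takes a point from camera to tool coordinates, whose origin is the TCP and whose axes are the flange's). Camera axes: x right, y down, z forward; pixel columns grow to the right and rows downward; lengths in m; the calibration is good to about 2 mm. A picture is of the moment at which its call begins: read the wrist's pose just before it. calibration takes no time and is no camera call.
- manip.sign_off(): hands the job in; it is judged then, once.
The state is a dict: "time_s": time; "joints": joint angles; "qvel": joint speeds; "tau": joint torques, N m; "position": TCP position; "orientation": TCP orientation; "ft_force": force on the tool from outside, world axes, zero at the start; "ft_torque": the same for the moment, N m; "finger_gap": finger opening in m; "finger_force": force on a finger pad.
Only numpy, scipy, OpenCV 4.12 (cv2) and the standard library are available. Lean on these libraries where they do the work, as an engineer would, in place of code of your own. Each camera call takes 0.05 s, during which the arm holds its last target. There are 200 camera calls.

## Working session

There is one attempt and no reset: what is moved stays moved. The work goes in short steps, Python scripts to look and compute and a shell command to move; the robot and the scene stay as the last step left them, time stands still between calls to the robot, and variables do not carry over. Pictures are saved under pics/ and viewed, at most 10 in all, crops included, and the job is handed in when it is done.

```bash
mkdir -p pics
python3 - <<'E'
from workcell import state, vision
import cv2,numpy as np
s=state();print(s['time_s'],s['position'],s['orientation'],s['finger_gap'])
for n in("scene","side","wrist"):
    im=vision.grab_frame(n);cv2.imwrite(f"pics/{n}0.png",im);c=vision.calibration(n)
    print(n,{k:(np.round(v,4).tolist()) for k,v in c.items()})
E
```

```text
0.0 [0.24732962 0.60040335 0.21340455] [-3.13952566e+00 -1.26642537e-04  2.75082994e+00] 0.0952663046505898
scene {'fov_y': 44.8707, 'cx': 323.0481, 'cy': 236.0741, 'T': [[0.2805, 0.7476, -0.6021, 1.0401], [0.9599, -0.2159, 0.179, -0.2127], [0.0038, -0.6281, -0.7781, 0.876], [0.0, 0.0, 0.0, 1.0]]}
side {'fov_y': 51.1391, 'cx': 313.2197, 'cy': 244.0881, 'T': [[-0.9983, -0.0409, 0.0408, 0.3831], [-0.0562, 0.5214, -0.8515, 0.688], [0.0135, -0.8523, -0.5228, 0.5269], [0.0, 0.0, 0.0, 1.0]]}
wrist {'fov_y': 65.864, 'cx': 321.8282, 'cy': 237.1785, 'T_tool_cam': [[0.0007, -0.9722, -0.2341, 0.0656], [1.0, 0.0007, 0.0004, -0.0004], [-0.0002, -0.2341, 0.9722, -0.1705], [0.0, 0.0, 0.0, 1.0]]}
```

View pics/scene0.png

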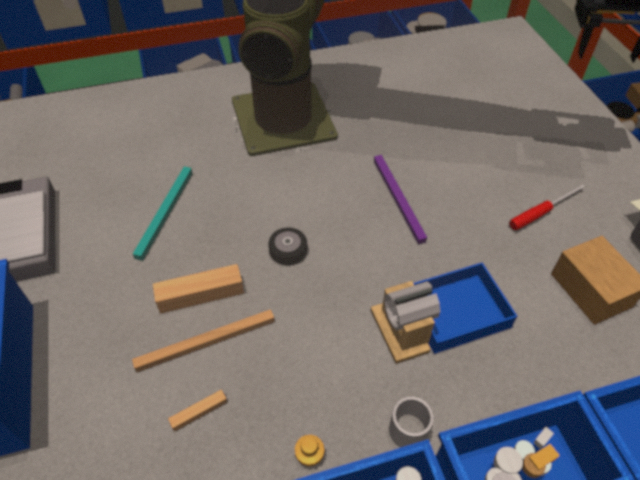

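View pics/side0.png

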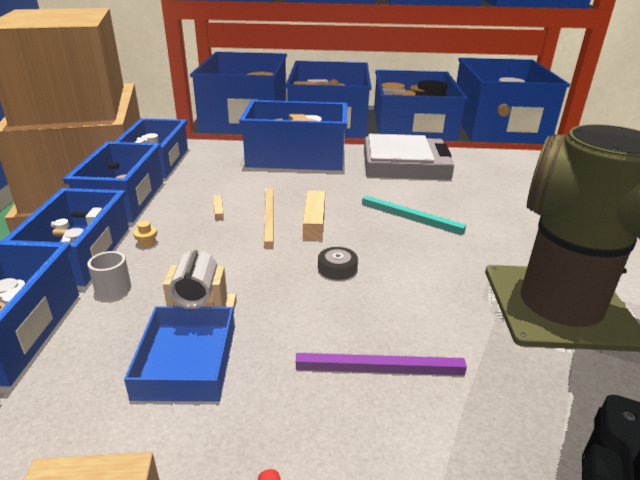

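The choice, by scene pixel:
- Pale long thin stick at (205,340): this is the target.
- Thick offcut at (198,287), short offcut at (198,410), turquoise stick at (163,212) and purple stick at (400,198): not wanted.

The jig and pipe are at (408,315), with the entry on the left. The tray is at (470,305). In the side view the stick is at (269,217), the pipe's far mouth at (190,288) and the tray at (183,352).

```bash
cat > h.py <<'E'
import cv2,numpy as np
from workcell import state,vision
from scipy.spatial.transform import Rotation as R
def cam(n,s=None):
    c=vision.calibration(n); f=240/np.tan(np.radians(c['fov_y']/2))
    if n=='wrist':
        T=np.eye(4);T[:3,:3]=R.from_euler('xyz',s['orientation']).as_matrix();T[:3,3]=s['position'];T=T@c['T_tool_cam']
    else:T=np.array(c['T'])
    return f,c['cx'],c['cy'],T
def ray(k,p,z):
    f,cx,cy,T=k;p=np.atleast_2d(p).astype(float)
    d=np.c_[(p[:,0]-cx)/f,(p[:,1]-cy)/f,np.ones(len(p))]@T[:3,:3].T
    return T[:3,3]+d*((z-T[2,3])/d[:,2])[:,None]
def proj(k,P):
    f,cx,cy,T=k;q=(np.atleast_2d(P)-T[:3,3])@T[:3,:3];return np.c_[f*q[:,0]/q[:,2]+cx,f*q[:,1]/q[:,2]+cy]
def blobs(im,lo,hi,amin=150):
    m=cv2.inRange(cv2.cvtColor(im,cv2.COLOR_BGR2HSV),lo,hi)
    return [c for c in cv2.findContours(m,cv2.RETR_EXTERNAL,cv2.CHAIN_APPROX_NONE)[0] if cv2.contourArea(c)>amin]
E
python3 - <<'E'
from h import *
for n in("scene","side"):
    im=cv2.imread(f"pics/{n}0.png");k=cam(n)
    for nm,lo,hi in(("wood",(8,90,90),(22,255,255)),("blue",(105,150,40),(125,255,255)),("turq",(82,120,60),(98,255,255))):
        for c in blobs(im,lo,hi):
            u,v=c[:,0].mean(0)
            if n=="scene" and not(100<u<540 and 150<v<440):continue
            if n=="side" and not(110<u<480 and 150<v<410):continue
            w=ray(k,c[:,0],.009)[:,:2];(x,y),(a,b),t=cv2.minAreaRect((w*1000).astype(np.float32))
            print(n,nm,(int(u),int(v)),np.round([x,y,a,b,t],1))
a=cv2.imread("pics/scene0.png");b=cv2.imread("pics/side0.png")
A=cv2.resize(a[230:390,360:530],None,fx=2.35,fy=2.35,interpolation=3);B=cv2.resize(b[235:405,110:280],(400,376),interpolation=3)
C=cv2.resize(a[255:435,120:290],(400,376))[:200]
cv2.imwrite("pics/c1.png",np.vstack([np.hstack([A[:376,:399],B]),np.hstack([C,C*0])[:,:799]]))
E
```

```text
scene wood (196, 410) [ 645.5 -295.5   23.8   90.7   15.5]
scene wood (415, 325) [601.5  82.9  15.8  65.9   4.1]
scene wood (201, 339) [ 527.2 -265.3   25.8  241.4    7.1]
scene wood (396, 336) [598.6  54.8 113.3  64.3   3.3]
scene wood (197, 287) [ 4.208e+02 -2.608e+02  6.660e+01  1.559e+02  3.000e-01]
scene blue (464, 308) [584.4 172.2 135.5 164.7   3.5]
scene turq (162, 211) [ 215.3 -298.3   18.7  243.1   59.1]
side wood (216, 289) [580.8  -5.3  26.2 107.8   4.2]
side wood (144, 234) [ 764.1 -165.6   43.1   94.7   20.1]
side wood (314, 226) [ 4.294e+02 -2.351e+02  4.170e+01  1.235e+02  3.000e-01]
side wood (269, 221) [ 527.8 -268.3   16.   264.3    7.2]
side blue (175, 346) [602.  142.1 126.7 174.5   3.2]
side turq (416, 212) [ 212.8 -308.2   40.3  247.2   54.8]
```

View pics/c1.png

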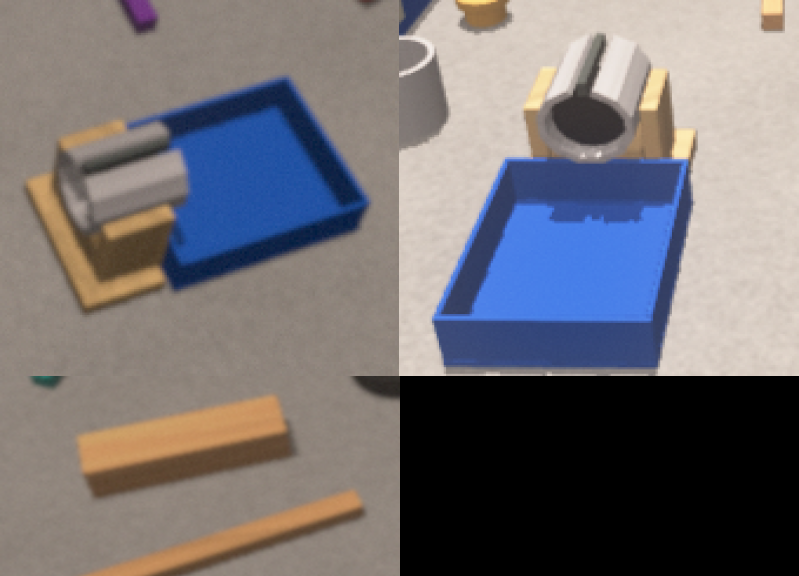

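The crop confirms the layout. The pipe's entry mouth faces the stick side (-y) and the tray lies on the +y side. The slim pale stick is clearly thinner than the block next to it. Next I fly above the pipe for a wrist view.

```bash
python3 -m pendant '1 0 0 -0.29 0.118; 1 0 0 -0.29 0.118; 1 0 0 -0.29 0.118; 1 0 0 -0.29 0.118; 1 0 0 -0.29 0.118; 1 0 0 -0.29 0.118; 1 -0.86 0.44 0 0; 1 -0.86 0.44 0 0; 1 -0.86 0.44 0 0; 1 -0.86 0.44 0 0; 1 -0.86 0.44 0 0; 1 -0.86 0.44 0 0; 1 -0.86 0.44 0 0; 1 -0.86 0.44 0 0; 1 -0.86 0.44 0 0; 1 -0.86 0.44 0 0; 1 -0.86 0.44 0 0; 1 -0.86 0.44 0 0; 1 -0.86 0.44 0 0; 1 -0.86 0.44 0 0'
python3 -m pendant '1 0 0 0 0; 1 0 0 0 0; 1 0 0 0 0' >/dev/null
python3 - <<'E'
from h import *
import json
s=state();im=vision.grab_frame('wrist');cv2.imwrite("pics/w1.png",im)
json.dump({k:np.array(s[k]).tolist() for k in('position','orientation')},open('w1.json','w'));print(s['position'],np.degrees(s['orientation']))
E
```

```text
time_s: 2.65
position: [0.5962, 0.0198, 0.3013]
orientation: [-3.141, -0.0, 1.639]
ft_force: [-0.0, -0.3, 0.6]
finger_gap: 0.0949
finger_force: 0.0
[0.59528485 0.02230785 0.30170967] [-1.79999603e+02 -1.16835953e-02  9.39703144e+01]
```

View pics/w1.png

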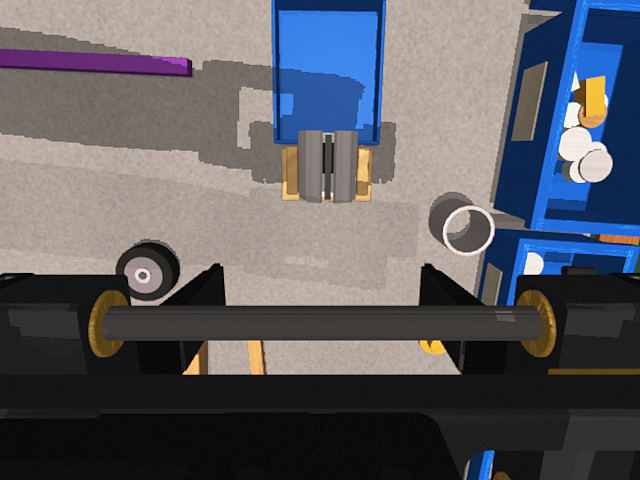

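The wrist view shows the pipe at columns 299–359, rows 130–202, with its slot centred near column 328 and the entry mouth at the lower end. The tray is above it, and the stick's near end is at about (257,345).

Run:
```python
from h import *
import json
im=cv2.imread("pics/w1.png");s=json.load(open('w1.json'));k=cam('wrist',s)
for r in(140,160,180,195):print(r,[f"{c}:{im[r,c].tolist()}" for c in list(range(295,303))+list(range(354,363))])
for r in(145,165,185): print('slot',r,[f"{c}:{im[r,c].sum()}" for c in range(318,338)])
for c in(310,345):
  print(c,[f"{r}:{im[r,c].tolist()}" for r in list(range(126,134))+list(range(196,206))])
for c in blobs(im,(105,150,40),(125,255,255)):
    u=c[:,0].mean(0)
    if 270<u[0]<390 and u[1]<150:
        q=c[:,0]
        for r in(30,80,120):
            x=q[q[:,1]==r][:,0];print('tray',r,x.min(),x.max(),ray(k,[(x.min(),r),(x.max()+1,r)],.04).round(4)[:,:2].tolist())
        print('near edge',q[:,1].max(),ray(k,[(300,q[:,1].max())],.0).round(4))
cv2.imwrite("pics/w1c.png",cv2.resize(im[110:220,265:395],None,fx=5,fy=5,interpolation=0))
```

```text
140 ['295:[133, 68, 25]', '296:[134, 68, 28]', '297:[129, 59, 14]', '298:[119, 93, 84]', '299:[102, 106, 112]', '300:[98, 101, 111]', '301:[102, 106, 112]', '302:[105, 109, 115]', '354:[108, 110, 119]', '355:[108, 112, 121]', '356:[102, 110, 123]', '357:[121, 100, 96]', '358:[146, 85, 51]', '359:[152, 79, 33]', '360:[150, 81, 37]', '361:[150, 82, 39]', '362:[148, 80, 35]']
160 ['295:[77, 125, 161]', '296:[73, 118, 153]', '297:[50, 85, 111]', '298:[76, 86, 98]', '299:[99, 100, 106]', '300:[100, 100, 108]', '301:[100, 101, 109]', '302:[101, 105, 113]', '354:[105, 107, 116]', '355:[106, 108, 117]', '356:[96, 99, 109]', '357:[52, 64, 81]', '358:[87, 142, 186]', '359:[115, 186, 235]', '360:[118, 186, 233]', '361:[115, 184, 230]', '362:[113, 185, 230]']
180 ['295:[79, 126, 163]', '296:[76, 121, 156]', '297:[54, 90, 117]', '298:[63, 78, 93]', '299:[95, 97, 105]', '300:[101, 101, 110]', '301:[99, 101, 108]', '302:[101, 104, 111]', '354:[102, 103, 111]', '355:[142, 142, 153]', '356:[86, 90, 100]', '357:[75, 128, 171]', '358:[107, 176, 227]', '359:[117, 183, 235]', '360:[115, 180, 232]', '361:
[... 1421 characters left out ...]
', '202:[130, 135, 146]', '203:[155, 164, 178]', '204:[151, 160, 173]', '205:[151, 160, 172]']
345 ['126:[160, 88, 42]', '127:[160, 88, 44]', '128:[162, 90, 45]', '129:[162, 85, 36]', '130:[156, 98, 75]', '131:[135, 132, 136]', '132:[129, 137, 150]', '133:[131, 135, 147]', '196:[126, 131, 141]', '197:[126, 131, 141]', '198:[126, 132, 142]', '199:[129, 133, 143]', '200:[124, 130, 139]', '201:[110, 113, 122]', '202:[123, 127, 137]', '203:[153, 162, 176]', '204:[160, 170, 184]', '205:[156, 166, 179]']
tray 30 272 384 [[0.5293, 0.2047], [0.6485, 0.213]]
tray 80 273 381 [[0.5323, 0.1554], [0.6507, 0.1637]]
tray 120 274 379 [[0.535, 0.1139], [0.6529, 0.1221]]
near edge 144 [[0.5631 0.0902 0.    ]]
```

View pics/w1c.png

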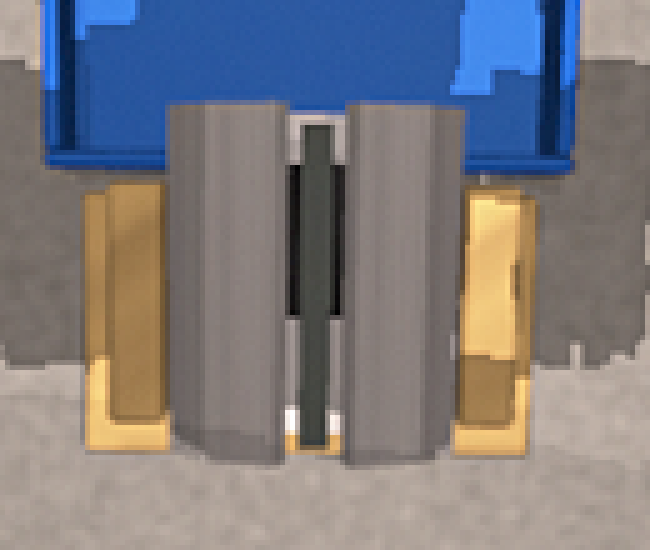

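Run:
```python
from h import *
import json
s=json.load(open('w1.json'));k=cam('wrist',s)
print('cam',k[3][:3,3])
a=ray(k,[(327.9,135.),(327.9,200)],.104);b=ray(k,[(327.8,140.5),(327.5,180.5)],.078)
for q in(a,b):d=q[1]-q[0];print(q.round(4).tolist(),np.degrees(np.arctan2(-d[1],-d[0])))
print('mouth row202.5 z.105, far row130.3',ray(k,[(316,202.5),(316,130.6)],.103).round(4).tolist())
print('plug',ray(k,[(328,143.),(328,173.5)],.099).round(4).tolist())
sc=cv2.imread("pics/scene0.png")
# stick: top-face using wrist near end, scene ends
im=cv2.imread("pics/w1.png")
for c in blobs(im,(8,80,90),(24,255,255),60):
    u=c[:,0].mean(0)
    if 150<u[0]<300 and u[1]>320: print(u,ray(k,[(c[c[:,0,1]==r][:,0,0].min(),r) for r in(345,370)]+[(c[c[:,0,1]==r][:,0,0].max()+1,r) for r in(345,370)],.018).round(4)[:,:2].tolist())
```

```text
cam [0.59043243 0.08726248 0.47225536]
[[0.5953, 0.0998, 0.104], [0.5999, 0.0374, 0.104]] 94.23188205406264
[[0.596, 0.0952, 0.078], [0.5987, 0.0545, 0.078]] 93.78424572870162
mouth row202.5 z.105, far row130.3 [[0.5882, 0.0339, 0.103], [0.5836, 0.1031, 0.103]]
plug [[0.596, 0.0925, 0.099], [0.5982, 0.0631, 0.099]]
[198.9375    362.3046875] [[0.4464, -0.1831], [0.4228, -0.223], [0.4532, -0.1827], [0.4531, -0.2209]]
[255.4673913 357.       ] [[0.5086, -0.1788], [0.5123, -0.2167], [0.5276, -0.1774], [0.5316, -0.2154]]
```

```bash
python3 -m pendant '1 -0.81 -0.25 0 0; 1 -0.81 -0.25 0 0; 1 -0.81 -0.25 0 0; 1 -0.81 -0.25 0 0; 1 -0.81 -0.25 0 0; 1 -0.81 -0.25 0 0; 1 -0.81 -0.25 0 0; 1 0 0 0.7 -0.03; 1 0 0 0.7 0; 1 0 0 0.7 0; 1 0 0 0.7 0; 1 0 0 0 0; 1 0 0 0 0; 1 0 0 0 0' | head -3
python3 - <<'E'
from h import *
s=state();im=vision.grab_frame('wrist');cv2.imwrite("pics/w2.png",im);k=cam('wrist',s)
print(s['position'],np.degrees(s['orientation']))
for c in blobs(im,(8,80,90),(24,255,255),60):
    q=c[:,0];print(q.min(0),q.max(0))
    x0,y0=q.min(0);x1,y1=q.max(0)
    if y1-y0>30:
      for r in range(y0+8,y1-4,25):
        x=q[q[:,1]==r][:,0];print(r,x.min(),x.max(),ray(k,[(x.min(),r),(x.max()+1,r)],.018)[:,:2].round(4).tolist())
      print('top',ray(k,[((x0+x1)/2,y0)],.018).round(4))
E
```

```text
time_s: 4.82
position: [0.5289, -0.268, 0.1642]
orientation: [3.138, 0.002, 1.686]
[ 0.52893119 -0.26799985  0.16424977] [1.79820746e+02 1.42071504e-01 9.66107078e+01]
[312 340] [330 344]
[536 293] [555 356]
301 542 547 [[0.7385, -0.3161], [0.744, -0.3154]]
326 551 555 [[0.7533, -0.3396], [0.758, -0.3391]]
351 544 550 [[0.7535, -0.3658], [0.7601, -0.3651]]
top [[ 0.7397 -0.308   0.018 ]]
[ 88 293] [107 356]
301 97 101 [[0.3327, -0.3629], [0.3373, -0.3623]]
326 89 93 [[0.3247, -0.389], [0.3293, -0.3885]]
351 93 99 [[0.3276, -0.4147], [0.3342, -0.414]]
top [[ 0.3334 -0.3549  0.018 ]]
[431 218] [457 283]
226 433 453 [[0.6257, -0.2582], [0.6439, -0.2561]]
251 436 455 [[0.6326, -0.2802], [0.6502, -0.2782]]
276 448 457 [[0.6478, -0.3021], [0.6567, -0.3011]]
top [[ 0.6339 -0.2501  0.018 ]]
[173 104] [230 289]
112 176 229 [[0.4006, -0.1891], [0.4442, -0.184]]
137 176 228 [[0.4011, -0.2088], [0.4445, -0.2037]]
162 175 227 [[0.4008, -0.2292], [0.4448, -0.2241]]
187 175 227 [[0.4012, -0.2501], [0.446, -0.2449]]
212 174 227 [[0.4009, -0.2718], [0.4472, -0.2665]]
237 174 226 [[0.4014, -0.2942], [0.4476, -0.2888]]
262 174 225 [[0.4019, -0.3172], [0.448, -0.3119]]
top [[ 0.4209 -0.1806  0.018 ]]
[592  81] [639 138]
89 605 639 [[0.7421, -0.1315], [0.7701, -0.1282]]
114 594 639 [[0.7388, -0.1512], [0.7761, -0.1468]]
top [[ 0.7487 -0.1247  0.018 ]]
[308  72] [330 305]
80 308 330 [[0.5045, -0.1526], [0.5227, -0.1504]]
105 308 330 [[0.5065, -0.1713], [0.525, -0.1692]]
130 309 330 [[0.5094, -0.1906], [0.5273, -0.1885]]
155 309 330 [[0.5115, -0.2105], [0.5298, -0.2084]]
180 309 330 [[0.5138, -0.2311], [0.5323, -0.2289]]
205 310 330 [[0.5169, -0.2522], [0.5349, -0.2501]]
230 310 330 [[0.5193, -0.2741], [0.5376, -0.272]]
255 311 330 [[0.5227, -0.2967], [0.5403, -0.2946]]
280 311 330 [[0.5252, -0.3201], [0.5432, -0.318]]
top [[ 0.5125 -0.1457  0.018 ]]
```

View pics/w2.png

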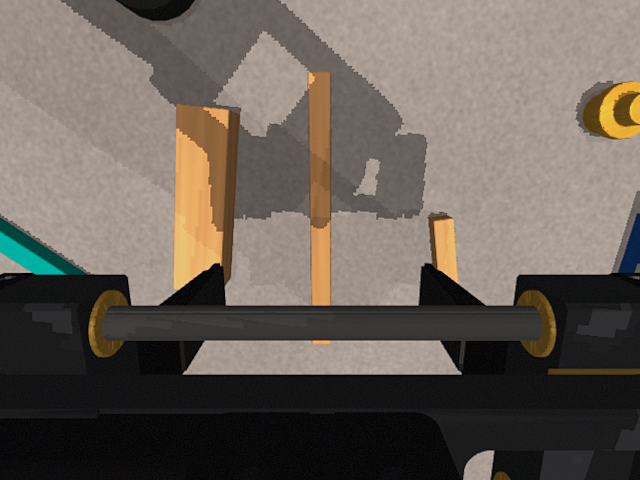

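The view shows the stick at columns 308–330 between the open fingers, clear of the thick block (columns 175–230) and the short offcut (column 440). I descend now.

```bash
python3 -m pendant '1 0 -0.02 0.9 0; 1 0 0 0.9 0; 1 0 0 0.9 0; 1 0 0 0.4 0; 1 0 0 0 0; 1 0 0 0 0; 1 0 0 0 0'
```

```text
time_s: 5.75
position: [0.5282, -0.2686, 0.009]
orientation: [3.138, 0.002, 1.686]
ft_force: [0.8, 0.4, 0.5]
finger_gap: 0.0951
finger_force: 0.0
```

```bash
python3 -m pendant '1 0 0 0.1 0; 1 0 0 0 0; 0 0 0 0 0; 0 0 0 0 0; 0 0 0 0 0; 0 0 0 0 0; 0 0 0 0 0; 0 0 0 0 0; 0 0 0 0 0; 0 0 0 0 0' 40
```

```text
time_s: 7.0
position: [0.5267, -0.2677, 0.0017]
orientation: [3.142, 0.0, 1.686]
ft_force: [0.5, 0.5, 0.5]
finger_gap: 0.0208
finger_force: 0.0
```

```bash
python3 -m pendant '0 0 0 0 0; 0 0 0 0 0; 0 0 0 0 0; 0 0 0 0 0' 40
```

```text
time_s: 7.5
position: [0.5267, -0.2677, 0.0017]
orientation: [3.142, 0.0, 1.686]
ft_force: [1.2, -0.0, 0.1]
finger_gap: 0.018
finger_force: 40.0
```

```bash
python3 -m pendant '0 0 0 -0.34 0; 0 0 0 -0.5 0; 0 0 0 -0.5 0.031; 0 0.5 0.36 0 0; 0 0.72 0.46 0 0; 0 0.72 0.46 0 0; 0 0.72 0.46 0 0; 0 0.22 0.1 0 0; 0 0 0 0 0; 0 0 0 0 0; 0 0 0 0 0'
python3 - <<'E'
from h import *
s=state();im=vision.grab_frame('wrist');cv2.imwrite("pics/w3.png",im);k=cam('wrist',s)
print(s['position'],np.degrees(s['orientation']))
b=vision.grab_frame('side');a=vision.grab_frame('scene');cv2.imwrite("pics/b3.png",b);cv2.imwrite("pics/a3.png",a)
q=max(blobs(im,(8,80,90),(24,255,255),60),key=lambda c:c[:,0,1].max()-c[:,0,1].min() if 250<c[:,0,0].mean()<400 else 0)[:,0]
for r in range(q[:,1].min(),q[:,1].max(),20):
    x=q[q[:,1]==r][:,0];print(r,x.min(),x.max(),ray(k,[(x.min(),r),(x.max()+1,r)],.084)[:,:2].round(4).tolist())
cv2.imwrite("pics/c3.png",np.vstack([im[:300,100:500],cv2.resize(a[200:420,250:543],(400,300))]))
E
```

```text
time_s: 8.88
position: [0.6085, -0.119, 0.0687]
orientation: [-3.141, 0.0, 1.636]
ft_force: [-0.6, 0.2, -1.1]
finger_gap: 0.0177
finger_force: 40.0
[ 0.60848225 -0.11900558  0.06873038] [-1.79990591e+02  9.75279336e-03  9.37104524e+01]
0 227 421 [[0.565, -0.0027], [0.6377, 0.002]]
20 298 344 [[0.5918, -0.0077], [0.6096, -0.0065]]
40 298 344 [[0.5922, -0.0146], [0.6101, -0.0134]]
60 298 344 [[0.5925, -0.0216], [0.6107, -0.0204]]
80 299 344 [[0.5933, -0.0288], [0.6112, -0.0276]]
100 299 344 [[0.5937, -0.0362], [0.6118, -0.035]]
120 299 343 [[0.5941, -0.0437], [0.612, -0.0426]]
140 300 343 [[0.5949, -0.0514], [0.6127, -0.0503]]
160 300 343 [[0.5953, -0.0594], [0.6133, -0.0582]]
180 300 343 [[0.5957, -0.0675], [0.6139, -0.0663]]
200 301 342 [[0.5965, -0.0758], [0.6142, -0.0747]]
220 301 342 [[0.597, -0.0844], [0.6149, -0.0832]]
240 301 342 [[0.5974, -0.0931], [0.6155, -0.0919]]
260 302 342 [[0.5984, -0.1021], [0.6163, -0.1009]]
280 302 341 [[0.5988, -0.1114], [0.6165, -0.1102]]
300 303 341 [[0.5998, -0.1208], [0.6173, -0.1197]]
```

View pics/c3.png

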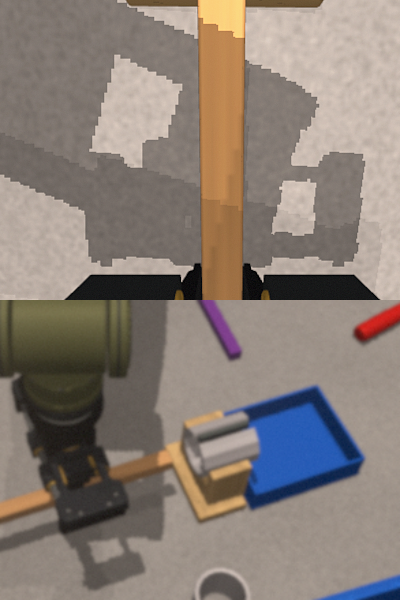

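The stick is in line with the pipe, within 2 mm sideways and at the same yaw, so I make a small lateral correction and push.

```bash
python3 -m pendant '0 0.4 0.03 0 0; 0 0.4 0 0 0; 0 0.2 0 0 0; 0 0.2 0 0 0; 0 0.2 0 0 0; 0 0.2 0 0 0; 0 0.1 0 0 0'; python3 -m pendant '0 0.2 0 0 0; 0 0.2 0 0 0; 0 0.2 0 0 0; 0 0 0 0 0; 0 0 0 0 0'
python3 - <<'E'
from h import *
b=vision.grab_frame('side');a=vision.grab_frame('scene')
cv2.imwrite("pics/c4.png",np.vstack([cv2.resize(b[220:400,110:290],(400,300)),cv2.resize(a[200:420,250:543],(400,300))]))
E
```

```text
time_s: 9.9
position: [0.6048, -0.0328, 0.0687]
orientation: [3.141, 0.001, 1.637]
ft_force: [1.3, -3.7, -0.0]
finger_gap: 0.0175
finger_force: 40.0
time_s: 10.52
position: [0.6028, -0.0028, 0.0686]
orientation: [-3.142, -0.0, 1.637]
ft_force: [0.7, -0.5, -1.0]
finger_gap: 0.0177
finger_force: 40.0
```

View pics/c4.png

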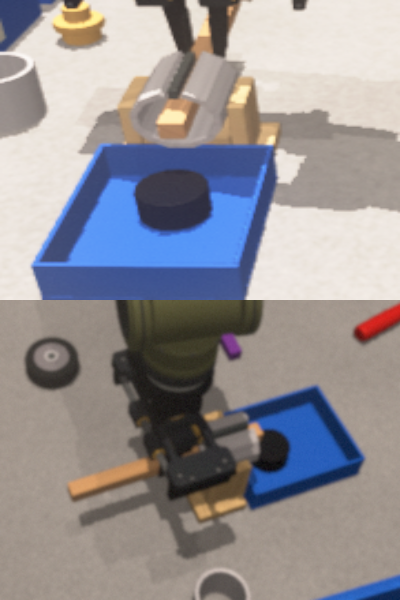

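The plug is lying in the tray (dark disc inside the blue walls, crop pixel (172,200)) and the stick's tip shows out of the far mouth. I draw it out and return to the free original spot.

```bash
python3 -m pendant '0 -0.4 0 0 0; 0 -0.7 0 0 0; 0 -0.7 0 0 0; 0 -0.7 0 0 0; 0 -0.64 0 0 0; 0 -0.68 -0.617 0 0; 0 -0.68 -0.617 0 0; 0 -0.68 -0.617 0 -0.031; 0 0 0 0 0; 0 0 0 0.5 0; 0 0 0 0.5 0; 0 0 0 0.2 0; 0 0 0 0 0; 0 0 0 0 0; 0 0 0 0 0'
```

```text
time_s: 12.5
position: [0.5285, -0.268, 0.0099]
orientation: [3.14, 0.001, 1.686]
ft_force: [-0.4, 0.4, -0.6]
finger_gap: 0.0178
finger_force: 40.0
```

```bash
python3 -m pendant '0 0 0 0.06 0; 0 0 0 0.04 0; 0 0 0 0 0; 0 0 0 0 0'; python3 -m pendant '0 0 0 0.02 0; 0 0 0 0 0; 0 0 0 0 0'
```

```text
time_s: 13.0
position: [0.5276, -0.2676, 0.0036]
orientation: [-3.141, -0.0, 1.686]
ft_force: [-0.5, -0.0, -0.8]
finger_gap: 0.0176
finger_force: 40.0
time_s: 13.38
position: [0.5276, -0.2676, 0.0027]
orientation: [3.142, 0.0, 1.686]
ft_force: [0.4, -0.3, -0.6]
finger_gap: 0.0175
finger_force: 40.0
```

```bash
python3 -m pendant '0.3 0 0 0 0; 0.6 0 0 0 0; 1 0 0 0 0; 1 0 0 0 0; 1 0 0 0 0; 1 0 0 0 0; 1 0 0 0 0; 1 0 0 0 0; 1 0 0 0 0; 1 0 0 0 0'; python3 -m pendant '1 0 0 -0.2 0; 1 0 0 -0.6 0; 1 0 0 -0.9 0; 1 0 0 -0.9 0; 1 0 0 -0.9 0; 1 -0.5 0 -0.5 0; 1 0 0 0 0; 1 0 0 0 0'
python3 - <<'E'
from h import *
b=vision.grab_frame('side');a=vision.grab_frame('scene');w=vision.grab_frame('wrist')
cv2.imwrite("pics/c5.png",np.vstack([np.hstack([cv2.resize(b[170:400,110:340],(400,300)),cv2.resize(a[200:440,120:520],(400,300))]),np.hstack([w[:300,100:500],w[:300,:400]*0])]))
E
```

```text
time_s: 14.62
position: [0.5276, -0.2676, 0.0027]
orientation: [-3.142, -0.0, 1.686]
ft_force: [-1.5, -0.3, 0.4]
finger_gap: 0.0952
finger_force: 0.0
time_s: 15.62
position: [0.5299, -0.2918, 0.2017]
orientation: [-3.14, -0.001, 1.686]
ft_force: [-0.4, -0.1, 0.0]
finger_gap: 0.0955
finger_force: 0.0
```

View pics/c5.png

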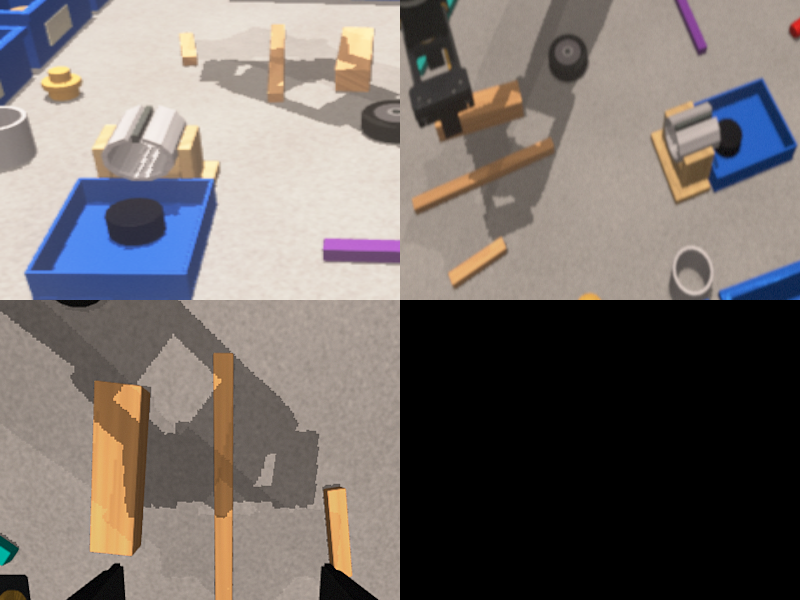

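The plug is in the tray, the pipe is empty, the stick lies flat on the bench and the gripper is clear of everything.

```bash
python3 -c "
from workcell import manip
print(manip.sign_off())"
```

```text
the job is handed in; nothing more can be done
None
```

The plug was pushed out of the pipe's far end into the blue tray, the stick was drawn out and laid flat on the bench clear of the gripper, and the job was handed in at about 16 s of the 53 s allowed.

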